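# Load the toaster and latch its lever

## Robot

A 7-joint arm with a two-finger parallel gripper is mounted at the origin on the work surface. World frame = base frame: x ahead of the robot, y to its left, z up, the work surface at z = 0. Lengths are in m, angles in rad, forces in N, time in s.
With the tool pointing down it reaches from about 0.4 to 0.875 m from the base axis. Payload 4.4 kg.
Tool frame: the origin (TCP) lies midway between the tips of the shut fingers; the grasp point (between the pads) lies 19 mm behind it; z points along the fingers, y is the line along which they close (so a half turn about z gives the same grasp; the last joint's range is limited). The gripper opens to 85 mm and grips with 20 to 120 N. Pads are 22 mm wide; open, the fingers measure 114 mm over their backs; the gripper's body (76 mm by 85 mm) begins 54 mm behind the grasp point. The pads swing forward as they close: fully open they stand 13 mm farther back than shut.
Start: joints at [1.226, 0.628, 0.038, 1.517, -0.027, 0.996, -0.02], TCP at [0.179, -0.625, 0.231] pointing down, gripper open.
Joint ranges: [-3.06, 3.06], [-0.37, 2.12], [-1.25, 1.32], [0.18, 2.47], [-1.1, 4.24], [0.23, 1.98], [-2.94, 2.94]. Speed limits (rad/s): [2.57, 2.57, 3.14, 3.14, 3.14, 3.14, 3.14].

## Interface

Orientations are given as a 3x3 rotation matrix whose columns are the frame's x, y, z axes.
In Python, from station import bot gives the robot as it stands. The module is installed in compiled form; this text tells all that it offers.
- The arm moves only by the tool play_rows, never from a script. Its argument "steps" is a list of rows, each a list of 4 numbers: the shift along the world's x, y, z as a fraction of full scale, then the turn about the world's z as a fraction of full scale. A call has 1 to 10 rows; each row is the pose to reach, as a shift and turn from the pose commanded when the call began, turning the shorter way round; what a row does not reach only later rows make up. Full scale, the value 1, is 0.3 m for a shift and 2 pi rad for a turn. A row lasts 1/10 s, in which the tool goes at most 50 mm and 8.59 degrees, less where a joint would pass 70% of its speed; a pose out of reach is approached as far as the arm can. A call with a number of a shift or a turn outside -1 to 1 is refused whole. A call with a gripper value outside its range is refused whole. "jaw" is the opening, from 0 (shut) to 1 (fully open), set as the call begins (left out, the last holds). The fingers move at their own pace and stop on an object; "force" is the grip in N (left out, the last holds). Time passes only in rows, so rows that repeat a pose let the fingers close. It gives the time, the measured TCP pose, the force, the opening and the grip force at its end, in the units of the state.
- bot.state(): the state, without advancing time (a new reading comes with each control period).
- bot.grab_frame(name): name is "scene" or "top"; returns a dict with "color" (400x640x3 uint8, red, green, blue), "depth" (400x640 float32, m along the optical axis (not along the pixel's ray), 0 where there is no reading), "mtx" (3x3 intrinsics, pixels), "extrinsics" (4x4, takes a point from camera to world coordinates). Camera axes: x right, y up, looking along -z (the intrinsics and any distortion apply to the point x, -y, -z); pixel columns grow to the right and rows downward; lengths in m; the calibration is good to about 2 mm. A picture is of the moment at which its call begins.
- bot.sign_off(): hands the job in; it is judged then, once.
The state is a dict: "t": time; "joint_pos": joint angles; "joint_vel": joint speeds; "tau": joint torques, N m; "eef_pos": TCP position; "tcp_rot": TCP orientation; "wrist_force": force on the tool from outside, world axes, zero at the start; "torque": the same for the moment, N m; "width": opening from 0.0 (shut) to 1.0 (fully open); "finger_force": force on a finger pad.
Only numpy, scipy, OpenCV 4.12 (cv2) and the standard library are available. Lean on these libraries where they do the work, as an engineer would, in place of code of your own. Each camera call takes 0.05 s, during which the arm holds its last target. There are 200 camera calls.

## Task

Toast the two dark, seeded slices: stand one in each slot of the toaster, then push the toaster's lever down until its catch holds it and let go, so that the bread stays down. Leave the white slice where it stands in the toast rack, and do not knock over or push aside the syrup bottle, the jam jar or the mug.

Things in the scene. Friction and masses are not known exactly. Their poses are not given: they have to be found in the camera images.
- toaster: Fixed two-slot toaster, steel, black ends, 280 long (x), 206 wide (y), 180 high. Origin: centre of underside, on the counter. Its -x end has the lever. In the top two slots along x, 140 long, 30 wide, centred at x = 10, y = 35 and -35. Slice rests in the slots at z = 125 with the lever up (a slice then sticks out 45); they sink with the lever.
- lever (a joint): Toaster lever, a vertical slide, m: 0 is up, grows downward, hard stop 0.053. A spring pushes it up, 7 N at the top, 13 N at the bottom; from 0.025 on a hidden hook adds a few N until it is passed (15 N at most). At about 0.050 the hook snaps over the lever and holds it at about 0.048 when let go; let go earlier, it springs up.
- lever_pad (a point): Where to press: middle of the flat top of the black lever knob; moves with the lever. Knob 38 (toaster x) x 50 (y) x 16 high, sticks out 40 from the -x end. This point is at toaster x = -163, y = 0 (23 out from the end), 168 above the counter when the lever is up, 12 below the toaster top.
- rack: Fixed steel wire toast rack, 178 long (y), 78 wide (x); five places 30 apart along y (-60 to 60) between wire arches 58 high. Origin: centre of underside, on the counter. Slices stand on edge at y = -60, 0 and 60, thickness along the rack y, bottom 8 and top 108 above the counter; places between are empty.
- dark_a: Slice of dark seeded bread, 112 wide (its x) x 18 thick (its y) x 100 high (its z, crown up), about 50 g; flat sides, top corners rounded. Origin: its middle. Starts upright in one of the three filled places of the rack.
- dark_b: The other slice of dark seeded bread, the same as dark_a in shape and axes.
- white: Slice of white bread, the same shape as dark_a; it stands in the rack and stays there.
- syrup: Amber syrup bottle with a pale label and white cap, 60 diameter, 200 high, loose. Origin: centre of its underside. Stands close beside the toaster near its lever end.
- jam: Red jam jar with a pale label and a brass-coloured lid, 72 diameter, 95 high, loose. Origin: centre of its underside. Stands close beside the toaster near its lever end, on the other side of the lever from the syrup.
- mug: Blue mug, 80 diameter, 92 high, handle at its +y, loose. Origin: centre of its underside. Stands behind the rack.
Mind the look-alikes: they are no part of the job. Leave any pink or yellow look-alike of the dark_b alone. What is shaped like the dark_a but yellow is not meant.

How it is judged:
By the outcome, as a careful person would: the job done as asked, in the order asked, and still so for the second after the job is handed in, with the robot touching nothing.
It also fails if it takes over 67 s, if anything falls off the work surface, if the arm or the gripper's body presses on something with over 40 N, if the wrist force passes 120 N, or if a joint passes its speed limit or range.

## Working session

There is one attempt and no reset: what is moved stays moved. The work goes in short steps, Python scripts to look and compute and a tool call to move; the robot and the scene stay as the last step left them, time stands still between calls to the robot, and variables do not carry over. Pictures are saved under pics/ and viewed, at most 10 in all, crops included, and the job is handed in when it is done.

Besides the shell and the picture viewer there is one more tool, called after "Request:" in YAML: its name, and indented under it one key for each argument. play_rows: Moves the arm, as the interface text tells. Its arguments: {"type":"object","properties":{"steps":{"type":"array"},"jaw":{"type":"number"},"force":{"type":"number"}},"required":["steps"]}

```bash
mkdir -p pics; cat > h.py <<'E'
import numpy as np, cv2
from station import bot
def grab(n):
    f=bot.grab_frame(n); return f
def cloud(f):
    d=f["depth"]; K=np.array(f["mtx"]); E=np.array(f["extrinsics"])
    v,u=np.mgrid[0:d.shape[0],0:d.shape[1]]
    P=np.stack([(u-K[0,2])/K[0,0]*d,-(v-K[1,2])/K[1,1]*d,-d],-1)
    W=P@E[:3,:3].T+E[:3,3]; W[d<=0]=np.nan
    return W
E
python3 - <<'E'
from h import *
for n in("scene","top"):
    f=grab(n); np.savez(n+"0.npz",**f); cv2.imwrite(f"pics/{n}0.png",f["color"][...,::-1]); print(n,np.round(f["extrinsics"],3).tolist(),np.round(f["mtx"],1).tolist())
print({k:np.round(v,3).tolist() for k,v in bot.state().items()})
E
```

```text
scene [[-0.198, -0.866, 0.458, 1.034], [0.98, -0.178, 0.088, 0.059], [0.005, 0.467, 0.884, 0.971], [0.0, 0.0, 0.0, 1.0]] [[397.7, 0.0, 317.9], [0.0, 397.7, 199.4], [0.0, 0.0, 1.0]]
top [[0.025, 0.995, -0.099, 0.433], [-1.0, 0.027, 0.01, -0.014], [0.013, 0.099, 0.995, 1.297], [0.0, 0.0, 0.0, 1.0]] [[413.9, 0.0, 323.5], [0.0, 413.9, 198.7], [0.0, 0.0, 1.0]]
{'t': 0.1, 'joint_pos': [1.226, 0.629, 0.038, 1.518, -0.027, 0.996, -0.02], 'joint_vel': [0.0, -0.001, 0.002, -0.003, 0.0, 0.001, -0.001], 'tau': [0.003, -56.453, 1.231, -19.397, 0.011, 0.005, -0.0], 'eef_pos': [0.179, -0.624, 0.23], 'tcp_rot': [[0.961, 0.275, -0.0], [0.275, -0.961, 0.002], [-0.0, -0.002, -1.0]], 'wrist_force': [-0.659, -0.513, -0.236], 'torque': [-0.013, -0.011, 0.044], 'finger_force': 0.0, 'width': 0.996}
```

View pics/scene0.png

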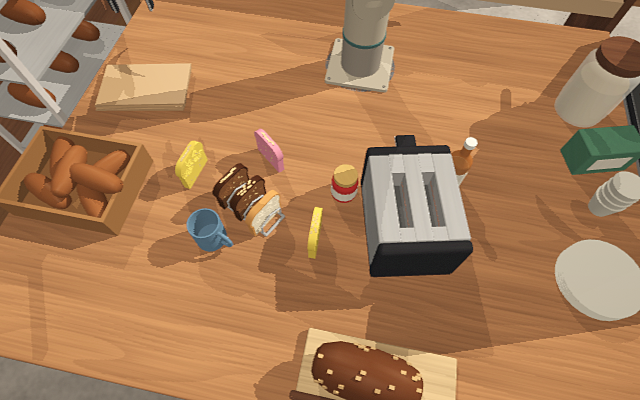

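View pics/top0.png

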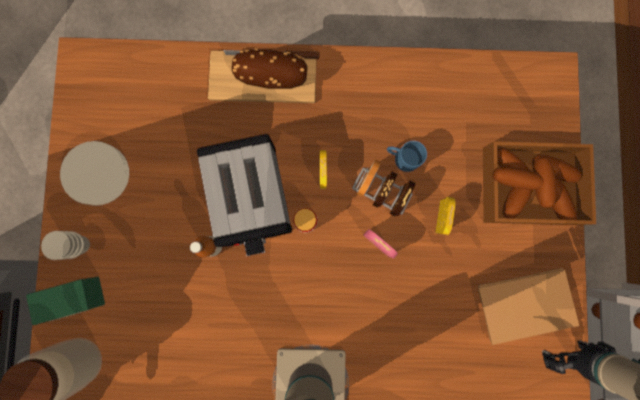

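The scene picture shows the dark slices at about (232,187) and (250,200), the white one at (265,213), yellow look-alikes at (192,164) and (315,232), and a pink one at (270,150). In the top picture the dark slices are at (387,187) and (403,198), white at (369,178), yellow at (323,168) and (446,215), pink at (380,243). The toaster is at about (243,190), lever at (254,245), jam at (305,220), syrup at (198,248) and mug at (410,155).
By the description I choose the two dark seeded ones in the rack, and I'll check them in a close crop.

```bash
python3 - <<'E'
from h import *
C={}
for n in("scene","top"):
    f=dict(np.load(n+"0.npz")); C[n]=(f,cloud(f))
f=C["scene"][0]["color"]; a=cv2.resize(f[140:250,190:300],(550,550),interpolation=cv2.INTER_CUBIC)
cv2.imwrite("pics/crop0.png",a[...,::-1])
def rect(P): 
    r=cv2.minAreaRect((P[:,:2]*1000).astype(np.float32)); return np.round(r[0],1),np.round(r[1],1),round(r[2],1)
for n,(f,W) in C.items():
    # toaster
    u={"scene":(350,480,130,285),"top":(185,300,120,260)}[n]
    m=np.zeros(W.shape[:2],bool); m[u[2]:u[3],u[0]:u[1]]=1
    z=W[...,2]
    h=m&(z>.165)&(z<.2); P=W[h]; print(n,"toaster top",np.median(P[:,2]),rect(P[(P[:,2]>.172)&(P[:,2]<.19)]))
    # rack slices
    u={"scene":(205,290,155,245),"top":(350,420,155,220)}[n]
    m[:]=0; m[u[2]:u[3],u[0]:u[1]]=1
    h=(m&(z>.07)&(z<.13)).astype(np.uint8)
    hsv=cv2.cvtColor(f["color"],cv2.COLOR_RGB2HSV)
    k,l,s,c=cv2.connectedComponentsWithStats(h,connectivity=4)
    for i in range(1,k):
        if s[i,4]>25:
            P=W[l==i]; print(n,"slice",s[i],np.round(P.mean(0),4),"zmax",np.round(np.percentile(P[:,2],98),4),rect(P),hsv[l==i].mean(0).round())
E
```

```text
scene toaster top 0.17918505785309308 (array([561.9, 220.8]), array([278.9, 253.8]), 13.7)
scene slice [273 155  10   5  33] [ 0.4641 -0.1616  0.0776] zmax 0.0851 (array([ 464.2, -164.1]), array([11.4, 25.6]), 0.4) [170.  97. 202.]
scene slice [212 163  36  36 550] [ 0.5706 -0.2626  0.0961] zmax 0.1102 (array([ 565. , -264.5]), array([ 21.4, 111.7]), 63.4) [ 12. 158. 114.]
scene slice [229 175  36  37 549] [ 0.5964 -0.2094  0.0967] zmax 0.1107 (array([ 590.3, -211. ]), array([ 22.3, 111.6]), 63.6) [ 13. 155. 117.]
scene slice [245 190  35  38 538] [ 0.6302 -0.1598  0.0972] zmax 0.1102 (array([ 625.1, -161.5]), array([ 21.4, 110.3]), 64.1) [ 17. 119. 220.]
scene slice [205 208  23  34 230] [ 0.6997 -0.26    0.0831] zmax 0.0937 (array([ 689.1, -262.3]), array([81.5, 52.4]), 19.2) [101.  78. 144.]
top toaster top 0.17973518916673537 (array([547.2, 210.7]), array([310.8, 240.1]), 13.2)
top slice [399 155  21  13  74] [ 0.6684 -0.2705  0.0857] zmax 0.0962 (array([ 669.8, -273.7]), array([64.3, 20.1]), 62.8) [102.  92. 103.]
top slice [358 159  23  36 259] [ 0.6202 -0.1572  0.1037] zmax 0.1127 (array([ 623.3, -159.3]), array([ 19.3, 110.4]), 63.6) [ 14. 184. 194.]
top slice [375 171  23  36 274] [ 0.587  -0.2063  0.103 ] zmax 0.1131 (array([ 589.7, -208.7]), array([ 19.3, 110.3]), 63.5) [ 13. 174.  93.]
top slice [393 180  23  36 295] [ 0.5623 -0.2597  0.1021] zmax 0.1138 (array([ 564.7, -262.4]), array([ 19.4, 110.7]), 63.5) [ 13. 175.  86.]
```

View pics/crop0.png

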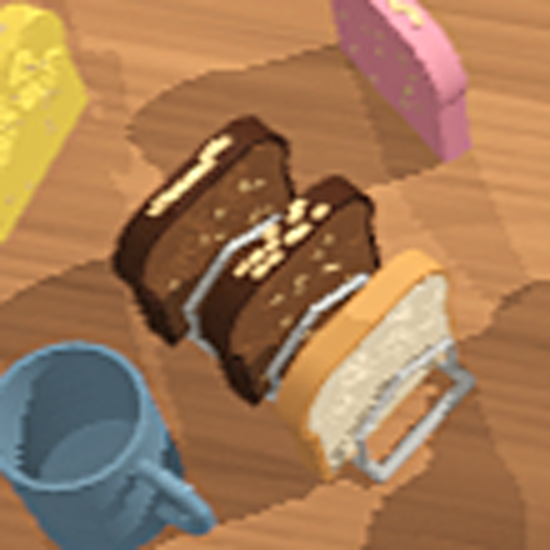

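The crop confirms it: two dark seeded slices in the rack's first two filled places, at crop (200,220) and (290,290). The white slice is at (370,360), and the yellow and pink ones stand outside the rack. Next I'll measure the slots and lever.

```bash
python3 - <<'E'
from h import *
def onplane(f,px,z):
    K=np.array(f["mtx"]);E=f["extrinsics"];px=np.asarray(px,float)
    d=np.c_[(px[:,0]-K[0,2])/K[0,0],-(px[:,1]-K[1,2])/K[1,1],-np.ones(len(px))]@E[:3,:3].T
    o=E[:3,3]; return o+d*((z-o[2])/d[:,2])[:,None]
def rect(P):
    r=cv2.minAreaRect((P[:,:2]*1000).astype(np.float32)); return np.round(r[0],1),np.round(r[1],1),round(r[2],1)
for n in("scene","top"):
    f=dict(np.load(n+"0.npz")); W=cloud(f); z=W[...,2]
    u={"scene":(350,480,130,285),"top":(190,300,125,260)}[n]
    m=np.zeros(z.shape,bool); m[u[2]:u[3],u[0]:u[1]]=1
    top=(m&(z>.174)&(z<.187)).astype(np.uint8)
    k,l,s,c=cv2.connectedComponentsWithStats(top,connectivity=4); i=1+np.argmax(s[1:,4]); top=(l==i).astype(np.uint8)
    P=W[top>0]; print(n,"top",rect(P),np.median(P[:,2]).round(4))
    cs,h=cv2.findContours(top,cv2.RETR_CCOMP,cv2.CHAIN_APPROX_NONE)
    for c,hh in zip(cs,h[0]):
        if hh[3]>=0 and cv2.contourArea(c)>100: print("  hole",rect(onplane(f,c[:,0],.18)),c[:,0].mean(0).round())
    lev=m&(z>.155)&(z<.174)&(W[...,0]<.47); P=W[lev]; 
    if len(P): print("  lever",len(P),P.mean(0).round(4),rect(P))
    for nm,b,zr in(("syrup",{"scene":(455,480,135,160),"top":(185,215,238,258)},(.185,.22)),("jam",{"scene":(330,360,160,205),"top":(290,320,205,235)},(.085,.11)),("yel",{"scene":(305,325,200,260),"top":(315,332,148,190)},(.08,.13))):
        u=b[n]; mm=np.zeros(z.shape,bool); mm[u[2]:u[3],u[0]:u[1]]=1; P=W[mm&(z>zr[0])&(z<zr[1])]
        print("  ",nm,len(P),P.mean(0).round(3) if len(P) else '',rect(P) if len(P) else '')
E
```

```text
scene top (array([567.4, 196.2]), array([277.9, 201. ]), 13.7) 0.1793
  hole (array([569.8, 232.4]), array([141.2,  34.2]), 13.7) [432. 200.]
  hole (array([585.1, 165.1]), array([142.8,  36.2]), 13.6) [402. 201.]
  lever 292 [0.4132 0.1813 0.1664] (array([417. , 187.7]), array([ 58.3, 256.9]), 10.7)
   syrup 129 [0.412 0.306 0.197] (array([409.5, 307.5]), array([26.6, 27.9]), 41.5)
   jam 437 [0.496 0.026 0.094] (array([494. ,  26.1]), array([62.3, 61.3]), 59.4)
   yel 335 [ 0.656 -0.022  0.097] (array([650. , -22.9]), array([104.8,  19.5]), 1.7)
top top (array([566.7, 197.3]), array([277.4, 202.5]), 13.8) 0.1799
  hole (array([568.2, 233.2]), array([143.6,  37.3]), 12.7) [228. 188.]
  hole (array([584.2, 166.4]), array([143.8,  36.3]), 13.2) [254. 183.]
  lever 386 [0.4166 0.1662 0.1677] (array([421.1, 183.2]), array([ 69.2, 243.9]), 12.7)
   syrup 101 [0.408 0.308 0.199] (array([408. , 309.1]), array([23.6, 26.8]), 1.3)
   jam 362 [0.492 0.028 0.095] (array([491.9,  34.9]), array([59.8, 76.6]), 7.7)
   yel 240 [ 0.644 -0.022  0.097] (array([646.7, -22.4]), array([108.,  18.]), 1.5)
```

Request:
play_rows:
  steps:
    - [1,1,0.1,-0.118]
    - [1,1,0.1,-0.118]
    - [1,1,0.1,-0.118]
    - [1,1,0.1,-0.118]
    - [1,1,0.1,-0.118]
    - [1,1,0.1,-0.118]
    - [1,1,0.1,-0.118]
    - [1,1,0.1,-0.118]
    - [1,1,0.1,-0.118]
    - [1,1,0.1,-0.118]
  jaw: 0.55
  force: 20

```text
t: 1.1
eef_pos: [0.4829, -0.3199, 0.2609]
tcp_rot: [[0.899, -0.439, 0.002], [-0.439, -0.899, 0.003], [0.0, -0.003, -1.0]]
wrist_force: [0.1, 0.0, -0.1]
width: 0.551
finger_force: 0.0
```

Request:
play_rows:
  steps:
    - [0.28,0.2,-0.3,0]
    - [0.28,0.2,-0.3,0]
    - [0.28,0.2,-0.3,0]
    - [0.28,0.2,-0.3,0]
    - [0.28,0.2,-0.3,0]
    - [0.28,0.2,-0.3,0]
    - [0.28,0.2,-0.3,0]

```text
t: 1.8
eef_pos: [0.5622, -0.2669, 0.1724]
tcp_rot: [[0.894, -0.449, 0.001], [-0.449, -0.894, -0.002], [0.002, 0.001, -1.0]]
wrist_force: [0.3, -1.0, 0.6]
width: 0.553
finger_force: 0.0
```

```bash
python3 -c "
from h import *
s=bot.state();print(s['eef_pos'],s['joint_pos'],s['t'])"
```

```text
[ 0.56215469 -0.26694458  0.17243678] [ 0.26953813  0.66211463  0.21054837  1.66440791 -0.17344305  0.83177748
 -1.48242672] 1.8
```

Request:
play_rows:
  steps:
    - [0.006,0.007,-0.1,0]
    - [0.006,0.007,-0.2,0]
    - [0.006,0.007,-0.31,0]
    - [0.006,0.007,-0.31,0]
    - [0.006,0.007,-0.31,0]
    - [0.006,0.007,-0.31,0]

```text
t: 2.4
eef_pos: [0.5658, -0.264, 0.0805]
tcp_rot: [[0.895, -0.447, 0.003], [-0.447, -0.895, -0.002], [0.004, 0.0, -1.0]]
wrist_force: [-0.3, -0.5, 0.0]
width: 0.554
finger_force: 0.0
```

Request:
play_rows:
  steps:
    - [0,0,0,0]
    - [0,0,0,0]
    - [0,0,0,0]
    - [0,0,0,0]
    - [0,0,0,0]
    - [0,0,0,0]
    - [0,0,0,0]
  jaw: 0
  force: 25

```text
t: 3.1
eef_pos: [0.5656, -0.2632, 0.0798]
tcp_rot: [[0.895, -0.446, 0.002], [-0.446, -0.895, -0.001], [0.002, -0.0, -1.0]]
wrist_force: [-1.0, -0.1, 7.0]
width: 0.208
finger_force: 28.3
```

Request:
play_rows:
  steps:
    - [0,0,0.1,0]
    - [0,0,0.2,0]
    - [0,0,0.33,0]
    - [0,0,0.5,0]
    - [0,0,0.7,0]
    - [0,0,0.7,0]
    - [0,0,0.7,0]
    - [0,0,0.7,0]

```text
t: 3.9
eef_pos: [0.5639, -0.2622, 0.287]
tcp_rot: [[0.895, -0.446, -0.002], [-0.446, -0.895, 0.001], [-0.002, -0.0, -1.0]]
wrist_force: [-0.4, 0.6, -0.1]
width: 0.207
finger_force: 27.4
```

Request:
play_rows:
  steps:
    - [0,0.13,0.03,0.02]
    - [0,0.26,0.03,0.04]
    - [0,0.4,0.03,0.055]
    - [0,0.55,0.03,0.07]
    - [0,0.7,0.03,0.09]
    - [0,0.85,0.03,0.111]
    - [0,0.95,0.03,0.111]
    - [0,0.95,0.03,0.111]
    - [0,0.95,0.03,0.111]

```text
t: 4.8
eef_pos: [0.5635, 0.0226, 0.2952]
tcp_rot: [[0.972, 0.234, -0.004], [0.234, -0.972, -0.001], [-0.004, -0.0, -1.0]]
wrist_force: [-0.2, -1.3, -0.9]
width: 0.204
finger_force: 27.4
```

Request:
play_rows:
  steps:
    - [0.013,0.15,0,0]
    - [0.013,0.3,0,0]
    - [0.013,0.45,0,0]
    - [0.013,0.6,0,0]
    - [0.013,0.7,0,0]
    - [0.013,0.7,0,0]
    - [0.013,0.7,0,0]
    - [0.013,0.7,0,0]

```text
t: 5.6
eef_pos: [0.5691, 0.229, 0.2965]
tcp_rot: [[0.973, 0.229, -0.001], [0.229, -0.973, -0.003], [-0.001, 0.002, -1.0]]
wrist_force: [0.3, -0.4, -0.8]
width: 0.207
finger_force: 27.4
```

```bash
python3 - <<'E'
from h import *
s=bot.state();print(s['eef_pos'],s['joint_pos'][6])
f=grab("scene");W=cloud(f);np.savez("scene1.npz",**f)
cv2.imwrite("pics/s1.png",cv2.resize(f["color"][60:300,300:540],(600,600))[...,::-1])
E
```

```text
[0.56911508 0.22896963 0.29652413] -1.7670955743173822
```

View pics/s1.png

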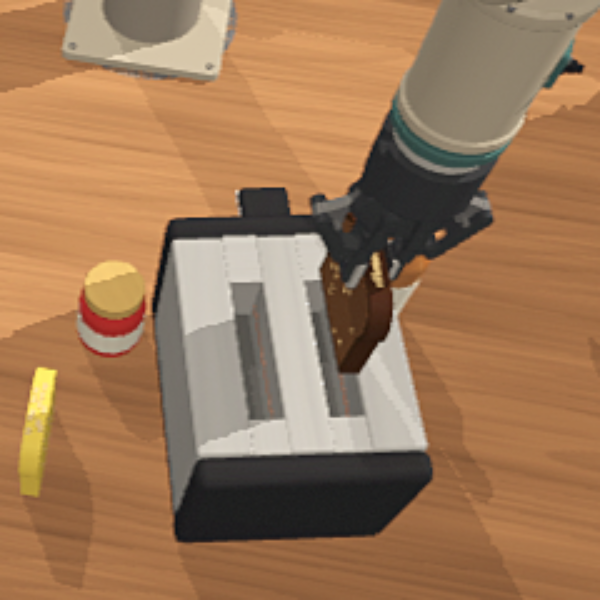

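The picture shows the dark slice hanging upright at crop (355,310), above the right-hand slot (345,350) and parallel to it. I'll trim the position, then lower it.

Request:
play_rows:
  steps:
    - [0,0.008,-0.03,0.001]
    - [0,0.008,-0.06,0.001]
    - [0,0.008,-0.06,0.001]
    - [0,0.008,-0.06,0.001]
    - [0,0.008,-0.06,0.001]

```text
t: 6.15
eef_pos: [0.5688, 0.2346, 0.2794]
tcp_rot: [[0.971, 0.239, 0.0], [0.239, -0.971, 0.0], [0.0, -0.0, -1.0]]
wrist_force: [1.3, -1.2, -0.1]
width: 0.206
finger_force: 27.4
```

Request:
play_rows:
  steps:
    - [0,-0.003,-0.05,0]
    - [0,-0.003,-0.1,0]
    - [0,-0.003,-0.15,0]
    - [0,-0.003,-0.2,0]
    - [0,-0.003,-0.2,0]

```text
t: 6.65
eef_pos: [0.5674, 0.2332, 0.2177]
tcp_rot: [[0.971, 0.239, -0.003], [0.239, -0.971, -0.001], [-0.004, 0.001, -1.0]]
wrist_force: [-0.4, -1.0, -0.4]
width: 0.204
finger_force: 27.4
```

Request:
play_rows:
  steps:
    - [0,0,-0.03,0]
    - [0,0,-0.065,0]
    - [0,0,-0.065,0]
    - [0,0,-0.065,0]

```text
t: 7.05
eef_pos: [0.5686, 0.2337, 0.1998]
tcp_rot: [[0.971, 0.239, -0.0], [0.239, -0.971, -0.0], [-0.0, 0.0, -1.0]]
wrist_force: [0.8, -0.1, 0.9]
width: 0.204
finger_force: 27.4
```

Request:
play_rows:
  steps:
    - [0,0,0,0]
    - [0,0,0,0]
    - [0,0,0,0]
    - [0,0,0,0]
    - [0,0,0.05,0]
    - [0,0,0.15,0]
    - [0,0,0.25,0]
    - [0,0,0.3,0]
    - [0,0,0.3,0]
  jaw: 0.55

```text
t: 7.95
eef_pos: [0.57, 0.2343, 0.2925]
tcp_rot: [[0.971, 0.239, 0.005], [0.239, -0.971, 0.002], [0.005, -0.001, -1.0]]
wrist_force: [-0.1, 0.9, -0.9]
width: 0.551
finger_force: 0.0
```

Request:
play_rows:
  steps:
    - [0,-0.15,0,0]
    - [0.02,-0.3,0,-0.02]
    - [0.04,-0.45,0,-0.04]
    - [0.07,-0.6,0,-0.06]
    - [0.07,-0.75,0,-0.08]
    - [0.07,-0.9,0,-0.112]
    - [0.07,-1,0,-0.112]
    - [0.07,-1,0,-0.112]
    - [0.07,-1,0,-0.112]

```text
t: 8.85
eef_pos: [0.589, -0.0666, 0.2886]
tcp_rot: [[0.894, -0.447, -0.002], [-0.447, -0.894, 0.0], [-0.002, 0.0, -1.0]]
wrist_force: [0.2, 1.7, -0.3]
width: 0.547
finger_force: 0.0
```

Request:
play_rows:
  steps:
    - [0,-0.15,-0.1,0]
    - [0,-0.3,-0.2,0]
    - [0,-0.475,-0.3,0]
    - [0,-0.475,-0.4,0]
    - [0,-0.475,-0.4,0]
    - [0,-0.475,-0.4,0]
    - [0,-0.475,-0.4,0]

```text
t: 9.55
eef_pos: [0.5914, -0.2061, 0.1711]
tcp_rot: [[0.897, -0.443, 0.003], [-0.443, -0.897, 0.001], [0.002, -0.002, -1.0]]
wrist_force: [0.7, 0.4, 0.2]
width: 0.553
finger_force: 0.0
```

```bash
python3 - <<'E'
from h import *
s=bot.state();print(s['eef_pos'],s['tcp_rot'][:,1])
def rect(P):
    r=cv2.minAreaRect((P[:,:2]*1000).astype(np.float32)); return np.round(r[0],1),np.round(r[1],1),round(r[2],1)
f=grab("top");W=cloud(f);z=W[...,2]
m=(z>.188)&(z<.24)&(abs(W[...,0]-.569)<.09)&(abs(W[...,1]-.233)<.05)
print("slice1",m.sum(),rect(W[m]),np.percentile(W[m][:,2],98))
cv2.imwrite("pics/t2.png",cv2.resize(f["color"][110:260,185:425],(800,500))[...,::-1])
E
```

```text
[ 0.59137144 -0.20610975  0.17107789] [-0.44296658 -0.89653553 -0.00215813]
slice1 394 (array([566.3, 232.5]), array([109.8,  19.9]), 14.0) 0.22835530020996156
```

View pics/t2.png

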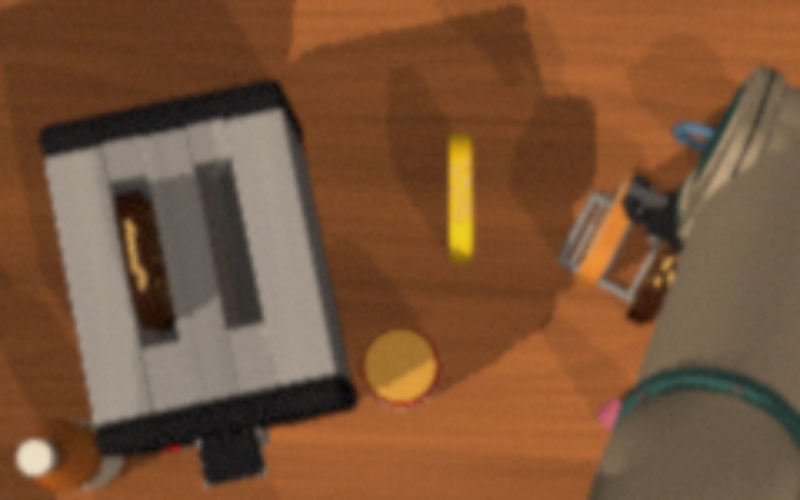

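The picture shows the first slice standing in the left slot at (145,260), with its top at 0.228 and its yaw right. The syrup is at (35,457) and the jam at (400,365), both undisturbed. Next is the second slice.

Request:
play_rows:
  steps:
    - [-0.004,-0.01,0,0]
    - [-0.004,-0.01,-0.1,0]
    - [-0.004,-0.01,-0.2,0]
    - [-0.004,-0.01,-0.308,0]
    - [-0.004,-0.01,-0.308,0]
    - [-0.004,-0.01,-0.308,0]
    - [-0.004,-0.01,-0.308,0]

```text
t: 10.3
eef_pos: [0.59, -0.2123, 0.0796]
tcp_rot: [[0.895, -0.446, 0.004], [-0.446, -0.895, -0.001], [0.004, -0.0, -1.0]]
wrist_force: [-0.7, 0.3, 0.8]
width: 0.546
finger_force: 0.0
```

Request:
play_rows:
  steps:
    - [0,0,0,0]
    - [0,0,0,0]
    - [0,0,0,0]
    - [0,0,0,0]
    - [0,0,0,0]
    - [0,0,0,0]
    - [0,0,0,0]
  jaw: 0
  force: 25

```text
t: 11.0
eef_pos: [0.5893, -0.212, 0.0787]
tcp_rot: [[0.895, -0.446, 0.002], [-0.446, -0.895, -0.0], [0.002, -0.0, -1.0]]
wrist_force: [-0.2, 0.7, 6.4]
width: 0.209
finger_force: 30.2
```

Request:
play_rows:
  steps:
    - [0,0,0.1,0]
    - [0,0,0.2,0]
    - [0,0,0.33,0]
    - [0,0,0.5,0]
    - [0,0,0.7,0]
    - [0,0,0.73,0]
    - [0,0,0.73,0]
    - [0,0,0.73,0]

```text
t: 11.8
eef_pos: [0.5879, -0.2115, 0.2959]
tcp_rot: [[0.895, -0.446, -0.001], [-0.446, -0.895, 0.0], [-0.001, -0.0, -1.0]]
wrist_force: [0.8, -0.0, -0.8]
width: 0.206
finger_force: 29.3
```

Request:
play_rows:
  steps:
    - [0,0.13,0,0.02]
    - [0,0.26,0,0.04]
    - [0,0.4,0,0.055]
    - [0,0.55,0,0.07]
    - [0,0.65,0,0.09]
    - [0,0.65,0,0.112]
    - [0,0.65,0,0.112]
    - [0,0.65,0,0.112]

```text
t: 12.6
eef_pos: [0.5875, -0.0179, 0.2948]
tcp_rot: [[0.972, 0.234, -0.003], [0.234, -0.972, -0.001], [-0.003, -0.0, -1.0]]
wrist_force: [-0.5, -0.8, -1.1]
width: 0.207
finger_force: 29.3
```

Request:
play_rows:
  steps:
    - [-0.012,0.15,0,0]
    - [-0.012,0.3,0,0]
    - [-0.012,0.45,0,0]
    - [-0.012,0.55,0,0]
    - [-0.012,0.608,0,0]
    - [-0.012,0.608,0,0]
    - [-0.012,0.608,0,0]
    - [-0.012,0.608,0,0]

```text
t: 13.4
eef_pos: [0.5853, 0.1623, 0.2963]
tcp_rot: [[0.972, 0.234, 0.0], [0.234, -0.972, -0.002], [-0.0, 0.002, -1.0]]
wrist_force: [0.3, -0.4, -0.8]
width: 0.207
finger_force: 29.2
```

Request:
play_rows:
  steps:
    - [0,0,-0.03,0]
    - [0,0,-0.06,0]
    - [0,0,-0.06,0]
    - [0,0,-0.06,0]
    - [0,0,-0.06,0]

```text
t: 13.9
eef_pos: [0.585, 0.1656, 0.2785]
tcp_rot: [[0.971, 0.239, 0.0], [0.239, -0.971, 0.0], [0.0, -0.0, -1.0]]
wrist_force: [0.0, 0.2, -0.9]
width: 0.207
finger_force: 29.2
```

Request:
play_rows:
  steps:
    - [0,0,-0.05,0]
    - [0,0,-0.1,0]
    - [0,0,-0.15,0]
    - [0,0,-0.2,0]
    - [0,0,-0.2,0]

```text
t: 14.4
eef_pos: [0.5836, 0.1653, 0.2168]
tcp_rot: [[0.971, 0.239, -0.003], [0.239, -0.971, -0.001], [-0.004, 0.0, -1.0]]
wrist_force: [-0.2, 0.1, -0.7]
width: 0.207
finger_force: 29.2
```

Request:
play_rows:
  steps:
    - [0,0,-0.03,0]
    - [0,0,-0.063,0]
    - [0,0,-0.063,0]
    - [0,0,-0.063,0]

```text
t: 14.8
eef_pos: [0.5848, 0.1656, 0.1995]
tcp_rot: [[0.971, 0.239, -0.0], [0.239, -0.971, -0.0], [-0.0, 0.0, -1.0]]
wrist_force: [0.3, 0.5, -1.0]
width: 0.208
finger_force: 29.2
```

Request:
play_rows:
  steps:
    - [0,0,0,0]
    - [0,0,0,0]
    - [0,0,0,0]
    - [0,0,0,0]
    - [0,0,0.05,0]
    - [0,0,0.15,0]
    - [0,0,0.25,0]
    - [0,0,0.3,0]
    - [0,0,0.3,0]
  jaw: 0.55

```text
t: 15.7
eef_pos: [0.5863, 0.166, 0.2922]
tcp_rot: [[0.971, 0.239, 0.005], [0.239, -0.971, 0.002], [0.005, -0.0, -1.0]]
wrist_force: [-0.6, -0.7, 0.3]
width: 0.544
finger_force: 0.0
```

Request:
play_rows:
  steps:
    - [-0.15,-0.01,0,0]
    - [-0.3,-0.02,0,0]
    - [-0.45,-0.027,0,0]
    - [-0.595,-0.027,0,0]
    - [-0.595,-0.027,-0.1,0]
    - [-0.595,-0.027,-0.2,0]
    - [-0.595,-0.027,-0.25,0]
    - [-0.595,-0.027,-0.25,0]
    - [-0.595,-0.027,-0.25,0]
  jaw: 0

```text
t: 16.6
eef_pos: [0.406, 0.1574, 0.2142]
tcp_rot: [[0.971, 0.239, -0.001], [0.239, -0.971, -0.001], [-0.001, 0.0, -1.0]]
wrist_force: [-0.3, 0.3, -0.2]
width: 0.001
finger_force: 0.0
```

```bash
python3 - <<'E'
from h import *
s=bot.state();print(s['eef_pos'],s['width'])
def rect(P):
    r=cv2.minAreaRect((P[:,:2]*1000).astype(np.float32)); return np.round(r[0],1),np.round(r[1],1),round(r[2],1)
f=grab("scene");W=cloud(f);z=W[...,2]
for c in((.569,.233),(.5846,.166)):
    m=(z>.188)&(z<.24)&(abs(W[...,0]-c[0])<.07)&(abs(W[...,1]-c[1])<.03)
    print("slice",m.sum(),rect(W[m]),np.percentile(W[m][:,2],98))
cv2.imwrite("pics/s3.png",cv2.resize(f["color"][80:290,310:510],(570,600))[...,::-1])
E
```

```text
[0.40604009 0.15736303 0.21418538] 0.0005420456484208808
slice 642 (array([568.9, 231.9]), array([111.3,  21.2]), 13.7) 0.226975119420675
slice 580 (array([585.7, 159.5]), array([112.6,  20. ]), 14.4) 0.22745166442504283
```

View pics/s3.png

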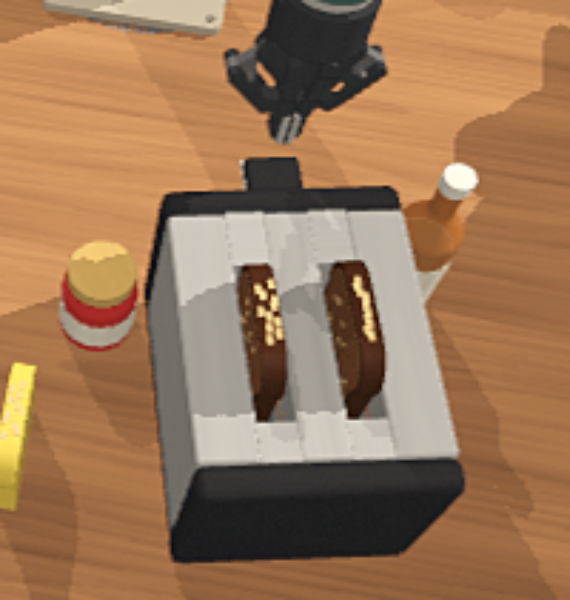

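Both dark slices stand in their slots, at crop (262,340) and (355,340). The shut fingertips are at (288,130), above the lever knob at (272,175), and the jam (100,295) and syrup (455,215) are unmoved. Now to press the lever.

Request:
play_rows:
  steps:
    - [0,0,-0.05,0]
    - [0,0,-0.1,0]
    - [0,0,-0.15,0]
    - [0,0,-0.18,0]
    - [0,0,-0.21,0]
    - [0,0,-0.24,0]
    - [0,0,-0.27,0]
    - [0,0,-0.3,0]
    - [0,0,-0.32,0]
    - [0,0,-0.32,0]

```text
t: 17.65
eef_pos: [0.4071, 0.1578, 0.1195]
tcp_rot: [[0.971, 0.239, 0.002], [0.239, -0.971, 0.001], [0.002, -0.0, -1.0]]
wrist_force: [-2.2, -1.0, 12.1]
width: -0.001
finger_force: 6.2
```

Request:
play_rows:
  steps:
    - [0,0,0,0]
    - [0,0,0,0]

```text
t: 17.85
eef_pos: [0.4071, 0.1578, 0.12]
tcp_rot: [[0.971, 0.239, 0.002], [0.239, -0.971, 0.001], [0.002, -0.0, -1.0]]
wrist_force: [-2.5, -1.1, 12.3]
width: 0.004
finger_force: 6.1
```

Lever travel is about 0.048 with 12 N still on it, so I'll press on until the force shows the hard stop.

Request:
play_rows:
  steps:
    - [0,0,-0.005,0]
    - [0,0,-0.01,0]
    - [0,0,-0.013,0]
    - [0,0,-0.013,0]

```text
t: 18.25
eef_pos: [0.4071, 0.1578, 0.1161]
tcp_rot: [[0.971, 0.239, 0.002], [0.239, -0.971, 0.001], [0.002, -0.0, -1.0]]
wrist_force: [-2.9, -1.0, 12.6]
width: -0.002
finger_force: 6.4
```

Request:
play_rows:
  steps:
    - [0,0,-0.004,0]
    - [0,0,-0.007,0]
    - [0,0,-0.007,0]
    - [0,0,-0.007,0]

```text
t: 18.65
eef_pos: [0.4071, 0.1578, 0.1149]
tcp_rot: [[0.971, 0.239, 0.002], [0.239, -0.971, 0.001], [0.003, -0.0, -1.0]]
wrist_force: [-4.1, -1.9, 24.0]
width: -0.001
finger_force: 11.7
```

The 24 N reading means it has reached the hard stop, so I'll let go.

Request:
play_rows:
  steps:
    - [0,0,0.02,0]
    - [0,0,0.04,0]
    - [0,0,0.08,0]
    - [0,0,0.2,0]
    - [0,0,0.35,0]
    - [-0.05,-0.1,0.5,0]
    - [-0.05,-0.3,0.6,0]
    - [-0.05,-0.5,0.6,0]
    - [-0.05,-0.6,0.6,0]
    - [-0.05,-0.6,0.6,0]

```text
t: 19.65
eef_pos: [0.3912, -0.0279, 0.2939]
tcp_rot: [[0.973, 0.23, 0.003], [0.23, -0.973, -0.002], [0.002, 0.003, -1.0]]
wrist_force: [0.1, 0.4, 0.3]
width: -0.004
finger_force: 0.0
```

```bash
python3 - <<'E'
from h import *
s=bot.state();print(s['eef_pos'],s['wrist_force'])
f=grab("scene");W=cloud(f);z=W[...,2]
for c in((.569,.233),(.5846,.166)):
    m=(abs(W[...,0]-c[0])<.05)&(abs(W[...,1]-c[1])<.012)
    print("slice z 98%",np.nanpercentile(W[m][:,2],98))
m=(abs(W[...,0]-.405)<.012)&(abs(W[...,1]-.158)<.015)&(z<.2)
print("knob z",np.nanpercentile(W[m][:,2],[20,50,80,95]))
cv2.imwrite("pics/s4.png",cv2.resize(f["color"][80:300,170:510],(800,518))[...,::-1])
E
```

```text
[ 0.39124405 -0.02788674  0.29387251] [0.13122977 0.38721699 0.27070805]
slice z 98% 0.18057817876381838
slice z 98% 0.1805106763710449
knob z nan
  return np.nanmean(a, axis, out=out, keepdims=keepdims)
```

View pics/s4.png

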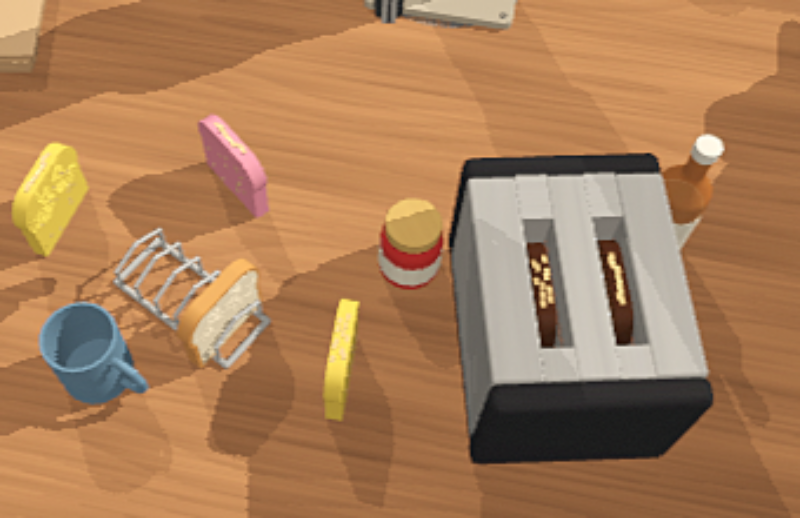

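The picture shows both dark slices sunk in the slots at (543,290) and (617,290), with the lever staying down, out of sight behind the toaster. The white slice is still in the rack at (225,310), and the jam, syrup and mug haven't moved. I'll hand the job in.

```bash
python3 -c "
from h import *
print(bot.sign_off())"
```

```text
the job is handed in; nothing more can be done
None
```

Both dark seeded slices are down in the toaster with the lever held by its catch; the white slice, syrup, jam and mug are where they were, and I handed the job in at about 20 s (the hand-in returned no verdict).

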